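Nip a printed bracket in the bench thickness gauge with the ratchet knob

ROBOT

A 6-joint arm with a two-finger parallel gripper is mounted at the origin on the work surface. World frame = base frame: x ahead of the robot, y to its left, z up, the work surface at z = 0. Lengths are in m, angles in rad, forces in N, time in s.
With the tool pointing down it reaches from about 0.325 to 0.875 m from the base axis. Payload 4.4 kg.
Tool frame: the origin (TCP) lies at the very end of the fingers, on their centre line; the grasp point (between the pads) lies grasp_offset behind it (grasp_offset is the distance from the TCP to the grasp point, in m); z points along the fingers, y is the line along which they close (so a half turn about z gives the same grasp; the last joint's range is limited). The gripper opens to 85 mm and grips with 20 to 120 N. Pads are 22 mm wide; open, the fingers measure 114 mm over their backs; the gripper's body (76 mm by 85 mm) begins 54 mm behind the grasp point. The pads swing forward as they close: fully open they stand 13 mm farther back than shut.
Start: joints at [1.073, 0.207, 1.542, -0, 1.393, -0.15], TCP at [0.196, 0.541, 0.231] pointing down, gripper open.
Joint ranges: [-2.73, 2.73], [-0.86, 2.22], [0.23, 2.46], [-1.11, 4.25], [0.08, 2.63], [-2.82, 2.82]. Speed limits (rad/s): [2.79, 2.79, 3.14, 3.14, 3.14, 3.14].

INTERFACE

Orientations are given as a 3x3 rotation matrix whose columns are the frame's x, y, z axes.
In Python, from station import * gives the robot as it stands.
- The arm moves only by the tool step_arm, never from a script. Its argument "moves" is a list of rows, each a list of 3 entries, a list of its own where there are three numbers: the turn, a rotation vector about the world's x, y, z in degrees, then the shift along the world's x, y, z in mm, then the gripper's target within -1 to 1 (fully open at 1, half-way at 0, shut at -1). In form: [[[wx, wy, wz], [x, y, z], jaw], ...]. A call has exactly 8 rows; each row shifts and turns the commanded pose from where the row before left it; what a row does not reach is not made up. A row lasts 1/8 s, in which the tool goes at most 62.5 mm and 10.7 degrees, less where a joint would pass 70% of its speed; a pose out of reach is approached as far as the arm can. A call with a gripper value outside its range is refused whole. The fingers move at their own pace and stop on an object; the grip force is fixed at half the most. Time passes only in rows, so rows that do not move let the fingers close, or fill a call up. It gives the time, the measured TCP pose, the force, the opening and the grip force at its end, in the units of the state.
- get_state(): the state, without advancing time (a new reading comes with each control period).
- get_image(name): name is "side" or "top" or "wrist"; returns the picture (400x640x3 uint8, blue, green, red); there is no depth.
- camera_model(name): a dict with "fx", "fy", "cx", "cy" (pixels), "camera_from_world" (4x4, takes a point from world to camera coordinates). Camera axes: x right, y down, z forward; pixel columns grow to the right and rows downward; lengths in m; the calibration is good to about 2 mm. A picture is of the moment at which its call begins: read the wrist's pose just before it. camera_model takes no time and is no camera call; for the wrist camera it gives the pose at the moment of the call.
- hand_in(): hands the job in; it is judged then, once.
The state is a dict: "clock": time; "q": joint angles; "qd": joint speeds; "effort": joint torques, N m; "ee_pos": TCP position; "tool_rot": TCP orientation; "ft_force": force on the tool from outside, world axes, zero at the start; "ft_torque": the same for the moment, N m; "grip_width": finger opening in m; "grip_force": force on a finger pad.
Only numpy, scipy, OpenCV 4.12 (cv2) and the standard library are available. Lean on these libraries where they do the work, as an engineer would, in place of code of your own. Each camera call takes 0.05 s, during which the arm holds its last target. There are 200 camera calls.

TASK

Lay the flat foot of the printed L-bracket on the bed of the bench thickness gauge, centred and in line, its end pushed in against the back stop, and let go of it. Then turn the black ratchet knob on top clockwise until the spindle nips the foot and the knob slips; let it slip an eighth to a quarter of a turn, no more, and let go, leaving the bracket nipped. Turn the knob only, keeping off the metal drum below it, and leave the spool, glue bottle and cutters where they are.

Things in the scene. Friction and masses are not known exactly. Their poses are not given: they have to be found in the camera images.
- bracket_grip (a point): Loose grey printed L-bracket, about 45 g, standing on its foot, a plate 100 x 30 x 8. At one end an upright leg, 10 thick x 30 wide x 50 high from the underside, is the place to hold it, across its 30 width. This point: middle of that leg, 31 above the underside. x runs along the foot to its free end (end face 95 from here), y across the width, z up.
- bracket_pad (a point): Measuring spot on top of the bracket's foot, on its centre line: 70 along x from the upright leg's middle, 25 short of the foot's free end, 8 above the underside. Same axes as bracket_grip.
- anvil (a point): Anvil centre on the gauge's bed, under the spindle axis, 30 above the table. The gauge is a fixed grey C-frame; its bed, 70 wide, runs from 110 in front of here (-x) to 65 behind. Throat open to -x and both sides; x points to the back stop, y across the bed, z up. Bracket home: its x along this x, bracket_pad 8 above this point.
- stop (a point): Back stop: the flat upright front of the gauge's column, 25 along +x from anvil, at mid-height (4 above the bed) of a foot lying there. Same axes. From the column's top an arm reaches back over the bed (44 wide, underside 32 and top 56 above the bed, front face 24 in front of the anvil's centre); it carries spindle, drum and knob.
- drum (a point): Centre of the top of the bare metal drum on the arm (38 in diameter, 14 high, top 71 above the bed); turned clockwise it lowers a steel spindle, 14 in diameter, over the anvil by 3 per radian and stays where left (drag 0.13 N m). The spindle starts 3 to 10 above a foot on the bed, unmeasured. Nipped by the knob it presses with 40 N. Keep fingers off the drum.
- knob_grip (a point): Black ribbed ratchet knob above the drum on the same upright axis: 28 in diameter, 34 high, from 72 to 106 above the gauge's bed. This point is on its axis, 10 below its top. Nothing around it but the drum below. It does not rise or sink as it turns. Clockwise from above lowers the spindle. The axes turn with the knob.
- knob (a joint): Slip of the ratchet: angle (rad) of the knob relative to the drum. 0 at the start; it stays 0 while the knob carries the drum along and grows as the knob, turned clockwise with the spindle blocked, slips at its set torque of 0.25 N m (a grip of 25 N holds it). The slip is smooth, at steady torque.
- spool: Small white filament spool lying flat, 100 in diameter, 50 high; origin under its centre. To be left alone.
- glue: Standing white glue bottle, 30 in diameter, 85 high; origin under its centre. To be left alone.
- cutters: Side cutters with blue handles lying flat, about 140 long, 15 high; origin at the pivot end of the handles, on the table; handles to -x. To be left alone.
There are look-alikes about, which are no part of the job. Several things look just like the part that bears bracket_grip: the one meant starts farthest from the robot's base. There is more than one size of the part that bears anvil; the job needs the smaller.

How it is judged:
By the outcome, as a careful person would: the job done as asked, in the order asked, and still so for the second after the job is handed in, with the robot touching nothing.
It also fails if it takes over 72 s, if anything falls off the work surface, if the arm or the gripper's body presses on something with over 40 N, if the wrist force passes 120 N, or if a joint passes its speed limit or range.

## Working session

There is one attempt and no reset: what is moved stays moved. The work goes in short steps, Python scripts to look and compute and a tool call to move; the robot and the scene stay as the last step left them, time stands still between calls to the robot, and variables do not carry over. Pictures are saved under pics/ and viewed, at most 13 in all, crops included, and the job is handed in when it is done.

Besides the shell and the picture viewer there is one more tool, called after "Request:" as name([rows], argument=value, ...), one row to a line, values as JSON. step_arm: Moves the arm, as the interface text tells. Its arguments: {"type":"object","properties":{"moves":{"type":"array"}},"required":["moves"]}

```bash
ls; mkdir -p pics
python3 - <<'E'
from station import *
import cv2,numpy as np
s=get_state();print({k:np.round(v,3).tolist() for k,v in s.items()})
for n in("top","side"):
    cv2.imwrite(f"pics/{n}0.png",get_image(n)); m=camera_model(n);print(n,m['fx'],m['cx'],m['cy'],np.round(m['camera_from_world'],3).tolist())
E
```

```text
pics
{'clock': 0.0, 'q': [1.073, 0.207, 1.543, 0.0, 1.393, -0.151], 'qd': [-0.001, 0.0, -0.001, 0.0, 0.003, -0.0], 'effort': [-0.002, -38.304, -29.159, -0.0, 0.011, 0.0], 'ee_pos': [0.196, 0.54, 0.23], 'tool_rot': [[-0.94, 0.341, -0.001], [0.341, 0.94, -0.002], [0.0, -0.002, -1.0]], 'ft_force': [-0.533, -0.849, -0.448], 'ft_torque': [-0.041, -0.006, 0.014], 'grip_force': 0.0, 'grip_width': 0.085}
top 520.8008712035327 319.4145042782821 199.9264279604626 [[0.009, -1.0, -0.015, -0.025], [-0.985, -0.006, -0.172, 0.573], [0.171, 0.017, -0.985, 1.106], [0.0, 0.0, 0.0, 1.0]]
side 397.76228532779334 321.34140623755104 195.89374931753665 [[-0.897, -0.442, -0.007, 0.479], [-0.224, 0.467, -0.855, 0.202], [0.381, -0.766, -0.518, 0.612], [0.0, 0.0, 0.0, 1.0]]
```

View pics/top0.png

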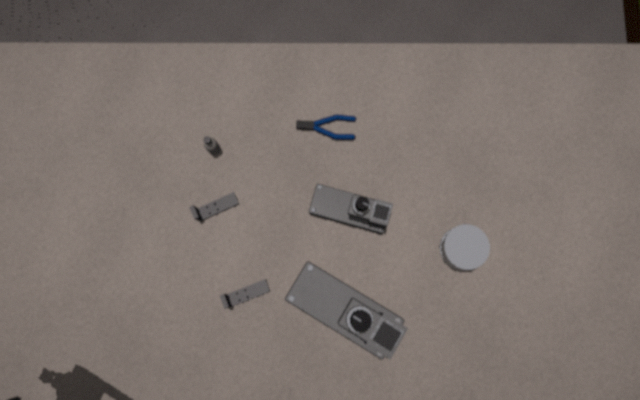

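View pics/side0.png

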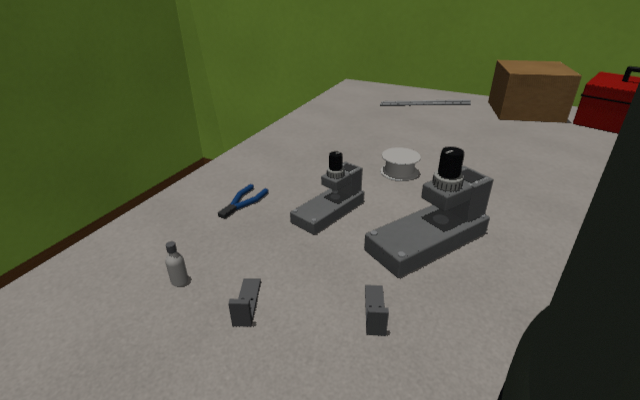

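Top view: the brackets are at (215,207) and (247,293). The first is higher in the image, so it has larger x and is farthest from the base: that one is meant. The gauges are at (350,208), small, and (347,310), large. The small one is the job's. Next I'll measure and confirm in an enlarged crop.

```bash
cat > h.py <<'E'
from station import *
import cv2,numpy as np
def ray(m,u,v,z):
    T=np.array(m['camera_from_world']);R=T[:3,:3];c=-R.T@T[:3,3]
    d=R.T@np.array([(u-m['cx'])/m['fx'],(v-m['cy'])/m['fy'],1])
    return c+d*(z-c[2])/d[2]
def proj(m,p):
    T=np.array(m['camera_from_world']);c=T[:3,:3]@np.array(p)+T[:3,3]
    return np.array([m['cx']+m['fx']*c[0]/c[2],m['cy']+m['fy']*c[1]/c[2]])
E
python3 - <<'E'
from h import *
m=camera_model('top')
for n,u,v,z in[('bA leg',197,213,.05),('bA footend',237,199,.008),('bB leg',227,300,.05),('bB end',268,287,.008),('knob',362,203,.136),('colback',388,213,.08),('front1',319,185,.03),('front2',310,212,.03),('back',386,231,.03),('glue',212,147,.05),('spool',467,247,.05),('cut1',297,125,.01),('cut2',355,137,.01)]:
    print(n,np.round(ray(m,u,v,z),3))
im=cv2.imread('pics/top0.png')[165:255,180:400]
cv2.imwrite('pics/crop.png',cv2.resize(im,(792,324),interpolation=cv2.INTER_CUBIC))
E
```

```text
bA leg [0.542 0.25  0.05 ]
bA footend [0.581 0.17  0.008]
bB leg [0.353 0.176 0.05 ]
bB end [0.382 0.093 0.008]
knob [ 0.552 -0.11   0.136]
colback [ 0.54  -0.169  0.08 ]
front1 [ 0.611 -0.019  0.03 ]
front2 [0.549 0.    0.03 ]
back [ 0.507 -0.17   0.03 ]
glue [0.693 0.224 0.05 ]
spool [ 0.471 -0.343  0.05 ]
cut1 [0.759 0.034 0.01 ]
cut2 [ 0.73  -0.102  0.01 ]
```

View pics/crop.png

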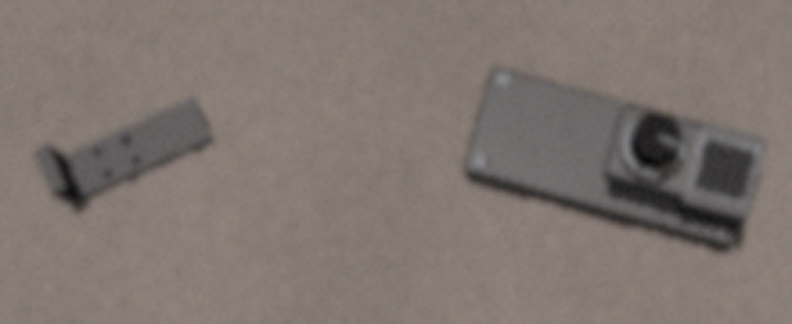

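Crop confirms it: the bracket's leg top is at crop (60,175) and its foot runs to (205,120). The small gauge's knob is at (655,138). Now I'll move above the bracket.

Request:
step_arm([
  [[0, 0, -5.5], [43, -36, -4], 1],
  [[0, 0, -5.5], [43, -36, -4], 1],
  [[0, 0, -5.5], [43, -36, -4], 1],
  [[0, 0, -5.5], [43, -36, -4], 1],
  [[0, 0, -5.5], [43, -36, -4], 1],
  [[0, 0, -5.5], [43, -36, -4], 1],
  [[0, 0, -5.5], [43, -36, -4], 1],
  [[0, 0, -5.5], [43, -36, -4], 1],
])

```text
clock: 1.1
ee_pos: [0.5409, 0.2511, 0.1986]
tool_rot: [[-0.437, 0.9, -0.001], [0.9, 0.437, -0.0], [0.0, -0.001, -1.0]]
ft_force: [0.3, -0.1, -0.1]
grip_width: 0.0854
grip_force: 0.0
```

Run:
```python
from h import *
s=get_state();m=camera_model('wrist')
cv2.imwrite('pics/w1.png',get_image('wrist'));cv2.imwrite('pics/t1.png',get_image('top'));cv2.imwrite('pics/s1.png',get_image('side'))
import json;json.dump({k:np.array(v).tolist() for k,v in m.items()},open('w1.json','w'))
print(s['ee_pos'],np.round(s['tool_rot'],3),s['q'],s['clock']);print(np.round(m['camera_from_world'],3),m['fx'])
import station;print(getattr(station,'grasp_offset',None),[x for x in dir(station) if x[0]!='_'])
for p in [(.542,.25,.05),(.581,.17,.008)]:print(proj(m,p))
```

```text
[0.540854   0.25113658 0.19861304] [[-0.437  0.9   -0.001]
 [ 0.9    0.437 -0.   ]
 [ 0.    -0.001 -1.   ]] [ 2.89520219e-01  2.79031929e-01  1.52169830e+00  2.42998681e-04
  1.34175264e+00 -1.62275809e-01] 1.1
[[ 0.899  0.438  0.    -0.597]
 [ 0.421 -0.864  0.276 -0.038]
 [ 0.121 -0.248 -0.961  0.345]
 [ 0.     0.     0.     1.   ]] 297.902882261582
0.0187 ['PlanningError', 'camera_model', 'get_image', 'get_state', 'grasp_offset', 'hand_in']
[322.1713303  182.17553629]
[322.19339653 244.56293149]
```

View pics/w1.png

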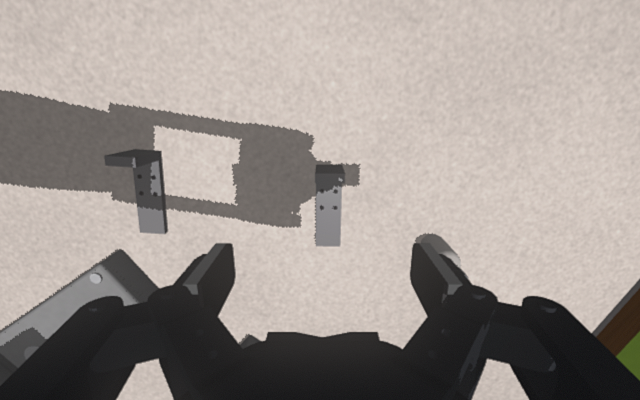

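The wrist view shows the chosen bracket upright at about (330,165–246), and the other one at (150,150–233). The foot looks in line with the image's vertical. I'll take edge profiles to fix the leg.

Run:
```python
from h import *
import json
m=json.load(open('w1.json'));g=cv2.cvtColor(cv2.imread('pics/w1.png'),cv2.COLOR_BGR2GRAY)
print('col',g[155:256,322:338].mean(1).astype(int).tolist())
for v in(172,184,200,225,240):print(v,g[v,308:350].tolist())
x=np.array([.437,-.9]);x/=np.linalg.norm(x);L=np.array([.542,.25])
for d,z in((-5,0),(-5,.05),(5,.05),(5,.008),(95,.008)):print(d,z,proj(m,[*(L+x*d/1000),z]))
```

```text
col [201, 203, 203, 201, 201, 194, 167, 149, 145, 106, 64, 61, 63, 64, 64, 63, 63, 64, 70, 77, 77, 77, 76, 76, 76, 76, 76, 76, 76, 75, 78, 86, 95, 98, 96, 98, 109, 119, 134, 144, 143, 143, 142, 142, 142, 141, 141, 141, 140, 141, 136, 118, 111, 111, 127, 139, 139, 138, 138, 138, 138, 137, 137, 137, 137, 136, 136, 136, 136, 136, 135, 135, 135, 135, 135, 135, 135, 134, 134, 134, 134, 134, 134, 134, 134, 134, 134, 133, 133, 131, 137, 172, 209, 206, 203, 202, 203, 204, 204, 204, 204]
172 [107, 108, 107, 106, 107, 108, 102, 76, 62, 63, 63, 64, 63, 63, 63, 63, 64, 64, 64, 63, 63, 65, 64, 65, 65, 66, 64, 65, 65, 66, 65, 63, 65, 65, 63, 65, 81, 106, 110, 109, 107, 108]
184 [105, 106, 105, 104, 107, 106, 107, 101, 80, 74, 75, 74, 77, 76, 77, 76, 76, 76, 76, 76, 75, 76, 76, 76, 76, 76, 76, 75, 74, 75, 77, 75, 76, 83, 99, 106, 107, 120, 137, 108, 105, 106]
200 [169, 206, 204, 202, 200, 198, 184, 140, 132, 140, 141, 141, 140, 141, 141, 141, 142, 140, 141, 141, 142, 142, 142, 142, 142, 143, 142, 143, 142, 143, 142, 141, 147, 173, 204, 204, 203, 200, 195, 195, 197, 199]
225 [207, 210, 210, 208, 205, 205, 199, 166, 131, 133, 135, 136, 136, 136, 136, 136, 136, 136, 136, 135, 136, 135, 135, 136, 136, 135, 136, 137, 137, 136, 136, 135, 154, 197, 205, 201, 202, 206, 207, 205, 201, 201]
240 [207, 206, 204, 202, 203, 204, 185, 124, 129, 132, 133, 133, 134, 133, 133, 134, 134, 134, 135, 134, 135, 135, 134, 133, 134, 134, 134, 134, 134, 133, 133, 138, 170, 207, 206, 203, 200, 198, 198, 198, 197, 197]
-5 0 [322.1798809  167.81020414]
-5 0.05 [322.17780684 177.33491684]
5 0.05 [322.16491306 186.97183476]
5 0.008 [322.16820082 177.71955776]
95 0.008 [322.07342818 249.01387011]
```

Run:
```python
from h import *
import json
m=json.load(open('w1.json'));g=cv2.imread('pics/w1.png')
x=np.array([.437,-.9]);x/=np.linalg.norm(x);y=np.array([-x[1],x[0]]);L=np.array([.542,.25])
for d,z in((-5,0),(-5,.05),(5,.05),(5,.008),(95,.008)):print(d,z,[np.round(proj(m,[*(L+x*d/1000+y*w),z]),1) for w in(-.015,.015)])
a=cv2.resize(g[150:260,290:370],(560,770)[:2],interpolation=cv2.INTER_CUBIC)
cv2.imwrite('pics/c1.png',cv2.resize(g[150:255,290:370],None,fx=5.6,fy=5.6,interpolation=cv2.INTER_CUBIC))
```

```text
-5 0 [array([309.3, 167.8]), array([335. , 167.8])]
-5 0.05 [array([307.2, 177.3]), array([337.1, 177.4])]
5 0.05 [array([307.4, 187. ]), array([337., 187.])]
5 0.008 [array([309.1, 177.7]), array([335.2, 177.7])]
95 0.008 [array([309.9, 249. ]), array([334.2, 249. ])]
```

View pics/c1.png

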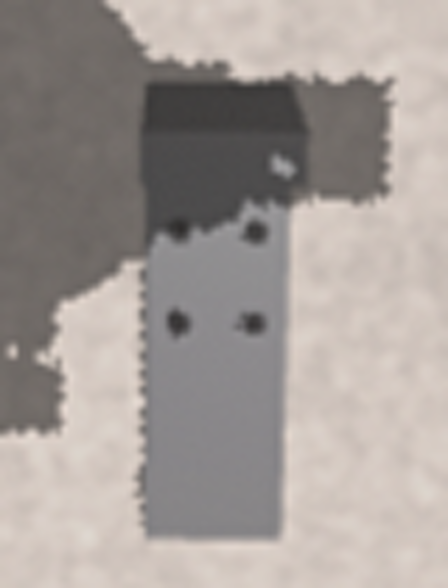

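The enlarged crop shows the leg's top from crop rows 130 to 187, with its outer face above that. The foot end is at row 537, in line with the tool. The leg middle is at about (0.547, 0.257), so I'll descend and grip.

Request:
step_arm([
  [[0, 0, 0], [6, 6, -24], 1],
  [[0, 0, 0], [0, 0, -24], 1],
  [[0, 0, 0], [0, 0, -23], 1],
  [[0, 0, 0], [0, 0, -23], 1],
  [[0, 0, 0], [0, 0, -23], 1],
  [[0, 0, 0], [0, 0, -23], 1],
  [[0, 0, 0], [0, 0, -23], 1],
  [[0, 0, 0], [0, 0, -23], 1],
])

```text
clock: 2.25
ee_pos: [0.5445, 0.2598, 0.0124]
tool_rot: [[-0.442, 0.897, -0.001], [0.897, 0.442, 0.0], [0.001, -0.001, -1.0]]
ft_force: [1.1, -0.7, 0.8]
grip_width: 0.0855
grip_force: 0.0
```

Request:
step_arm([
  [[0, 0, 0], [0, 0, 0], -1],
  [[0, 0, 0], [0, 0, 0], -1],
  [[0, 0, 0], [0, 0, 0], -1],
  [[0, 0, 0], [0, 0, 0], -1],
  [[0, 0, 0], [0, 0, 0], -1],
  [[0, 0, 0], [0, 0, 0], -1],
  [[0, 0, 0], [0, 0, 0], -1],
  [[0, 0, 0], [0, 0, 0], -1],
])

```text
clock: 3.25
ee_pos: [0.5472, 0.2592, 0.015]
tool_rot: [[-0.439, 0.898, 0.003], [0.898, 0.439, 0.001], [-0.0, 0.003, -1.0]]
ft_force: [-1.3, 0.5, 6.9]
grip_width: 0.0292
grip_force: 59.7
```

Run:
```python
from h import *
t=cv2.imread('pics/t1.png')
cv2.imwrite('pics/c2.png',cv2.resize(t[175:240,300:400],None,fx=8,fy=8,interpolation=cv2.INTER_CUBIC))
```

```text
(no output)
```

View pics/c2.png

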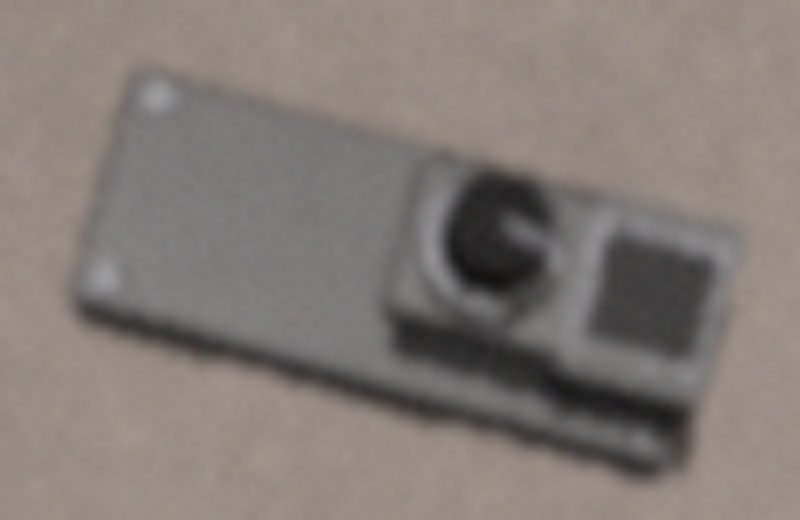

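The bracket is gripped at 29 mm. The gauge crop shows the bed's front corners at full-image (317.5,184) and (310,212.5), and the knob top centre at (362.5,203). I'll lift and carry it high over the gauge, then take a closer wrist look.

Request:
step_arm([
  [[0, 0, 0], [0, 0, 30], -1],
  [[0, 0, 0], [0, 0, 50], -1],
  [[0, 0, 0], [0, 0, 55], -1],
  [[0, 0, 0], [0, 0, 55], -1],
  [[0, 0, -5.2], [1, -40, 55], -1],
  [[0, 0, -5.2], [1, -47, 0], -1],
  [[0, 0, -5.2], [1, -47, 0], -1],
  [[0, 0, -5.2], [1, -47, 0], -1],
])

```text
clock: 4.25
ee_pos: [0.5494, 0.0793, 0.2537]
tool_rot: [[-0.089, 0.996, -0.0], [0.996, 0.089, -0.0], [-0.0, -0.0, -1.0]]
ft_force: [1.1, 0.3, -1.5]
grip_width: 0.0288
grip_force: 59.3
```

Request:
step_arm([
  [[0, 0, -5.2], [1, -47, 0], -1],
  [[0, 0, -5.2], [0, -47, 0], -1],
  [[0, 0, -5.2], [0, -47, 0], -1],
  [[0, 0, -5.1], [0, -47, 0], -1],
  [[0, 0, 0], [0, 0, 0], -1],
  [[0, 0, 0], [0, 0, 0], -1],
  [[0, 0, 0], [0, 0, 0], -1],
  [[0, 0, 0], [0, 0, 0], -1],
])

```text
clock: 5.25
ee_pos: [0.5509, -0.1061, 0.2538]
tool_rot: [[0.264, 0.964, -0.0], [0.964, -0.264, 0.0], [0.0, -0.0, -1.0]]
ft_force: [-0.8, -0.1, -0.3]
grip_width: 0.0288
grip_force: 59.3
```

Run:
```python
from h import *
import json
s=get_state();m=camera_model('wrist')
cv2.imwrite('pics/w2.png',get_image('wrist'))
json.dump({k:np.array(v).tolist() for k,v in m.items()},open('w2.json','w'))
print(s['ee_pos'],np.round(s['tool_rot'],3),s['q'],s['clock'],s['ft_force'],s['ft_torque'])
```

```text
[ 0.5509417  -0.1060676   0.25381403] [[ 0.264  0.964 -0.   ]
 [ 0.964 -0.264  0.   ]
 [ 0.    -0.    -1.   ]] [-3.44498950e-01  1.60148934e-01  1.54892134e+00  9.99041475e-05
  1.43260257e+00 -7.71164911e-02] 5.25 [-0.8366972  -0.12192036 -0.2549012 ] [ 0.05229916 -0.02563125 -0.01546318]
```

View pics/w2.png

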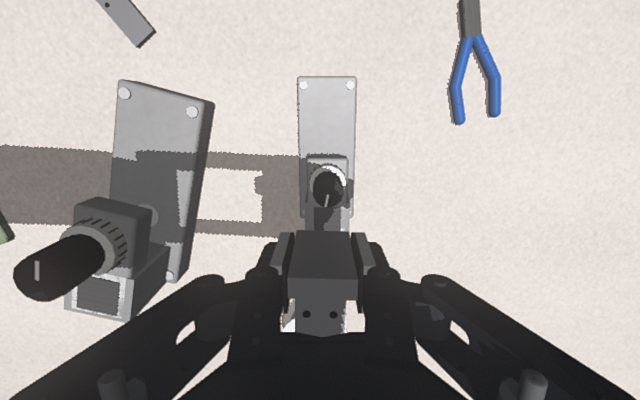

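The wrist view shows the small gauge upright in the image: bed front edge at row 77 from columns 298 to 356, knob at about (327,187), and the held leg at (322,260). I'll fit the bed edges.

Run:
```python
from h import *
import json
m=json.load(open('w2.json'));g=cv2.cvtColor(cv2.imread('pics/w2.png'),cv2.COLOR_BGR2GRAY).astype(float)
def edge(a,lo,hi):
    d=np.abs(np.gradient(cv2.GaussianBlur(a.reshape(1,-1),(5,1),0).ravel()))[lo:hi];return lo+(d*np.arange(len(d))).sum()/d.sum()
for v in(85,110,140):print(v,g[v,290:306].astype(int),g[v,346:364].astype(int))
print('front',g[70:85,325].astype(int))
L=[];Rr=[]
for v in range(84,148,4):
    L.append(ray(m,edge(g[v],293,303),v,.03)); Rr.append(ray(m,edge(g[v],350,361),v,.03))
L=np.array(L);Rr=np.array(Rr)
for P in(L,Rr):
    vx,vy,x0,y0=cv2.fitLine(P[:,:2].astype(np.float32),cv2.DIST_HUBER,0,.001,.001).ravel();print(np.degrees(np.arctan2(vy,vx)),x0,y0)
print('width',np.linalg.norm((L-Rr)[0]),(L[0]+Rr[0])/2,(L[-1]+Rr[-1])/2)
F=[ray(m,u,76.5,.03) for u in(303,350)];print('front',F,np.degrees(np.arctan2(*(F[1]-F[0])[1::-1])))
b=(g[160:215,300:352]<60).astype(np.uint8)
for r in range(168,214,3):
    q=np.where(g[r,300:352]<55)[0];print(r,q.min()+300 if len(q) else 0,q.max()+300 if len(q) else 0,end='; ')
cv2.imwrite('pics/c3.png',cv2.resize(cv2.imread('pics/w2.png')[60:240,270:380],None,fx=3.3,fy=3.3,interpolation=cv2.INTER_CUBIC))
```

```text
85 [230 229 229 229 230 234 216 131 161 215 246 243 241 241 241 242] [227 244 243 241 241 241 242 242 224 176 160 209 231 229 228 230 230 229]
110 [229 229 230 229 228 230 220 145 131 160 203 203 203 204 203 202] [209 209 206 207 206 207 206 206 189 156 185 232 231 228 228 229 228 225]
140 [225 223 222 224 228 230 233 213 119 163 193 199 197 198 197 197] [199 197 198 199 200 200 201 191 157 177 231 231 229 227 227 228 229 230]
front [229 229 228 228 229 218 159 169 196 209 209 209 210 210 211]
74.13523 0.5414821 -0.031249117
75.51959 0.6056762 -0.058131732
width 0.06726125114790366 [ 0.58195773 -0.01331398  0.03      ] [ 0.56387427 -0.0799628   0.03      ]
front [array([0.55804629, 0.00161762, 0.03      ]), array([ 0.61029983, -0.01260545,  0.03      ])] -15.226643265278437
168 0 0; 171 0 0; 174 320 334; 177 317 337; 180 315 338; 183 314 320; 186 314 322; 189 314 327; 192 313 336; 195 314 335; 198 315 339; 201 317 338; 204 321 335; 207 0 0; 210 0 0; 213 0 0;
```

View pics/c3.png

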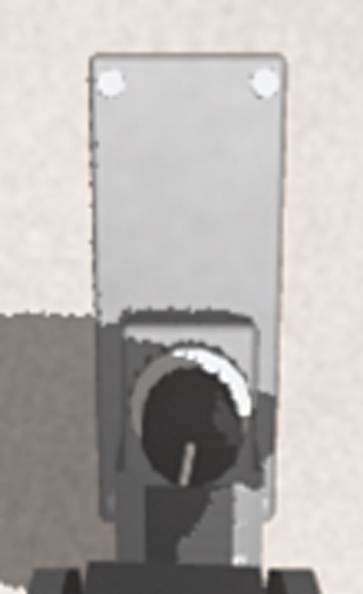

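Run:
```python
from h import *
import json
m=json.load(open('w2.json'));x=np.array([-.2622,-.965])
k=ray(m,328.5,191.5,.136);print('knob w',k,'top',ray(camera_model('top'),362.5,203.1,.136))
P=np.array([.5820,-.0133]);y=np.array([.965,-.2622])
for p in(k,ray(camera_model('top'),362.5,203.1,.136)):print('along,lat from P',(p[:2]-P)@x,(p[:2]-P)@y)
print(proj(m,[.5513,-.106,.29]))
```

```text
knob w [ 0.55652968 -0.10998163  0.136     ] top [ 0.55201527 -0.11052213  0.136     ]
along,lat from P 0.09997609079154518 0.0007710674532458736
along,lat from P 0.10168135454703804 -0.0034436207524157062
[321.36936435 285.88347994]
```

Request:
step_arm([
  [[0, 0, 0], [13, 40, 0], -1],
  [[0, 0, 0], [13, 40, 0], -1],
  [[0, 0, 0], [13, 40, 0], -1],
  [[0, 0, 0], [0, 0, -40], -1],
  [[0, 0, 0], [0, 0, -50], -1],
  [[0, 0, 0], [0, 0, -50], -1],
  [[0, 0, 0], [0, 0, -30], -1],
  [[0, 0, 0], [0, 0, 0], -1],
])

```text
clock: 6.3
ee_pos: [0.587, 0.0137, 0.0806]
tool_rot: [[0.265, 0.964, -0.007], [0.964, -0.265, 0.001], [-0.001, -0.007, -1.0]]
ft_force: [0.9, -0.3, -0.2]
grip_width: 0.029
grip_force: 59.4
```

Run:
```python
from h import *
s=get_state();print(s['ee_pos'],np.round(s['tool_rot'],4).tolist(),s['clock'])
x=np.array([-.2622,-.965]);y=np.array([.965,-.2622]);d=s['ee_pos'][:2]-[.556,-.111];print(d@x,d@y)
m=camera_model('side')
cv2.imwrite('pics/s2.png',get_image('side'))
```

```text
[0.58700365 0.01371738 0.08063959] [[0.2651, 0.9642, -0.0073], [0.9642, -0.2651, 0.0009], [-0.0011, -0.0073, -1.0]] 6.3
-0.1284814280514549 -0.0027823768745048653
```

Request:
step_arm([
  [[0, 0, 0], [2, -1, -7], -1],
  [[0, 0, 0], [0, 0, -7], -1],
  [[0, 0, 0], [0, 0, -7], -1],
  [[0, 0, 0], [0, 0, -4], -1],
  [[0, 0, 0], [0, 0, 0], -1],
  [[0, 0, 0], [0, 0, 0], -1],
  [[0, 0, 0], [0, 0, 0], -1],
  [[0, 0, 0], [0, 0, 0], -1],
])

```text
clock: 7.35
ee_pos: [0.5921, 0.0118, 0.0591]
tool_rot: [[0.266, 0.964, 0.0], [0.964, -0.266, -0.0], [0.0, 0.0, -1.0]]
ft_force: [0.3, -0.4, -1.3]
grip_width: 0.0287
grip_force: 59.4
```

```bash
cat >> h.py <<'E'
def rep():
    s=get_state();x=np.array([-.2622,-.965]);y=np.array([.965,-.2622]);d=s['ee_pos'][:2]-[.556,-.111]
    print('t',round(s['clock'],2),'along/lat mm',np.round([d@x*1e3,d@y*1e3],1),'z',round(s['ee_pos'][2]*1e3,1),'yaw',round(np.degrees(np.arctan2(s['tool_rot'][1][1],s['tool_rot'][0][1])),2),'tilt',np.round(np.array(s['tool_rot'])[:2,2],4),'F x,y,z',np.round([s['ft_force'][:2]@x,s['ft_force'][:2]@y,s['ft_force'][2]],1),'T',np.round(s['ft_torque'],3),'q6',round(s['q'][5],3),'w',s['grip_width'])
E
python3 - <<'E'
from h import *
rep()
m=camera_model('wrist');im=get_image('wrist');cv2.imwrite('pics/w3.png',im)
s=get_image('side');m=camera_model('side');u,v=proj(m,[.56,-.08,.05]).astype(int);print(u,v)
c=s[max(v-75,0):v+75,u-100:u+100]
cv2.imwrite('pics/c4.png',np.vstack([cv2.resize(c,(800,600))]))
E
```

```text
t 7.35 along/lat mm [-127.9    2.6] z 59.1 yaw -15.43 tilt [ 0.0005 -0.0001] F x,y,z [ 0.3  0.3 -1.3] T [0.016 0.017 0.016] q6 0.143 w 0.028691459293741086
326 194
```

View pics/c4.png

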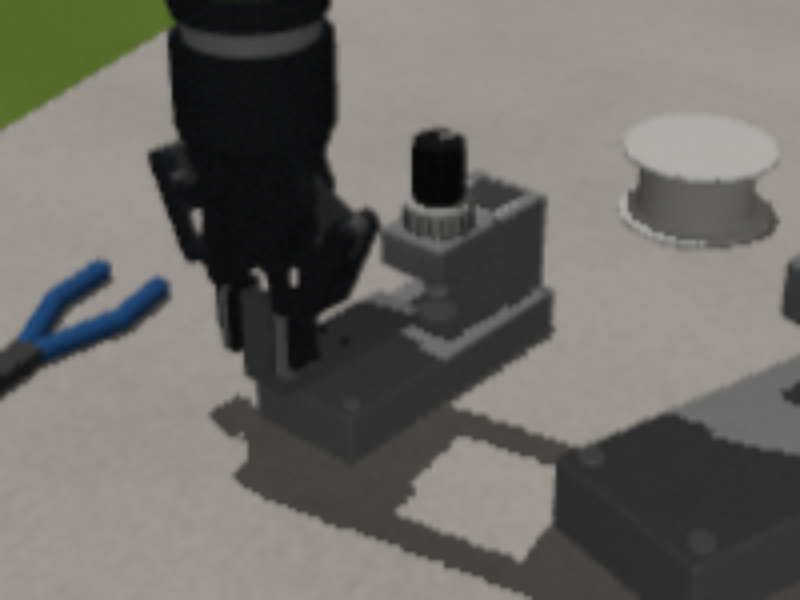

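The side crop shows the held leg at (270,330) over the bed's front. The knob is at (440,165), and the spool and cutters are undisturbed. I'll centre laterally and lower to about 2 mm above the bed.

Request:
step_arm([
  [[0, 0, 0.2], [-2.5, 0.7, -4], -1],
  [[0, 0, 0], [0, 0, -4], -1],
  [[0, 0, 0], [0, 0, -3], -1],
  [[0, 0, 0], [0, 0, 0], -1],
  [[0, 0, 0], [0, 0, 0], -1],
  [[0, 0, 0], [0, 0, 0], -1],
  [[0, 0, 0], [0, 0, 0], -1],
  [[0, 0, 0], [0, 0, 0], -1],
])

```text
clock: 8.45
ee_pos: [0.5895, 0.0125, 0.0479]
tool_rot: [[0.263, 0.965, 0.0], [0.965, -0.263, -0.0], [0.0, 0.0, -1.0]]
ft_force: [-0.3, -0.3, -0.4]
grip_width: 0.0287
grip_force: 59.4
```

```bash
python3 -c "
from h import *
rep()"
```

```text
t 8.45 along/lat mm [-1.28e+02 -1.00e-01] z 47.9 yaw -15.22 tilt [ 0.0002 -0.    ] F x,y,z [ 0.4 -0.2 -0.4] T [-0.033 -0.012 -0.017] q6 0.14 w 0.028671298672523323
```

Request:
step_arm([
  [[0, 0, 0], [-2.6, -9.65, 0], -1],
  [[0, 0, 0], [-2.6, -9.65, 0], -1],
  [[0, 0, 0], [-2.6, -9.65, 0], -1],
  [[0, 0, 0], [-2.6, -9.65, 0], -1],
  [[0, 0, 0], [-2.7, -9.65, 0], -1],
  [[0, 0, 0], [0, 0, -0.5], -1],
  [[0, 0, 0], [0, 0, -0.5], -1],
  [[0, 0, 0], [0, 0, -0.5], -1],
])

```text
clock: 9.45
ee_pos: [0.5764, -0.0354, 0.0463]
tool_rot: [[0.262, 0.965, 0.0], [0.965, -0.262, 0.0], [0.0, 0.0, -1.0]]
ft_force: [-0.5, 0.4, -1.0]
grip_width: 0.0291
grip_force: 59.4
```

```bash
python3 -c "
from h import *
rep()"
```

```text
t 9.45 along/lat mm [-78.3  -0.2] z 46.3 yaw -15.2 tilt [0.     0.0001] F x,y,z [-0.2 -0.5 -1. ] T [ 0.034 -0.031 -0.053] q6 0.054 w 0.029128037368390088
```

Request:
step_arm([
  [[0, 0, 0], [0, 0, -0.5], -1],
  [[0, 0, 0], [0, 0, -0.5], -1],
  [[0, 0, 0], [-0.3, -1, -0.3], -1],
  [[0, 0, 0], [-0.3, -1, 0], -1],
  [[0, 0, 0], [-0.3, -1, 0], -1],
  [[0, 0, 0], [-0.3, -1, 0], -1],
  [[0, 0, 0], [-0.2, -1, 0], -1],
  [[0, 0, 0], [0, 0, 0], -1],
])

```text
clock: 10.45
ee_pos: [0.5749, -0.0409, 0.045]
tool_rot: [[0.263, 0.965, -0.0], [0.965, -0.263, -0.0], [-0.0, 0.0, -1.0]]
ft_force: [0.6, -0.5, 0.5]
grip_width: 0.0292
grip_force: 59.4
```

```bash
python3 -c "
from h import *
rep()"
```

```text
t 10.45 along/lat mm [-72.6  -0.2] z 45.0 yaw -15.24 tilt [-0.     -0.0001] F x,y,z [0.3 0.7 0.5] T [-0.004 -0.031 -0.031] q6 0.045 w 0.02923488974318921
```

Request:
step_arm([
  [[0, 0, 0], [0, 0, -0.5], -1],
  [[0, 0, 0], [0, 0, -0.5], -1],
  [[0, 0, 0], [0, 0, -0.5], -1],
  [[0, 0, 0], [0, 0, -0.5], -1],
  [[0, 0, 0], [0, 0, 0], -1],
  [[0, 0, 0], [0, 0, 0], -1],
  [[0, 0, 0], [0, 0, 0], -1],
  [[0, 0, 0], [0, 0, 0], -1],
])

```text
clock: 11.45
ee_pos: [0.575, -0.0408, 0.0449]
tool_rot: [[0.262, 0.965, -0.0], [0.965, -0.262, -0.0], [-0.0, -0.0, -1.0]]
ft_force: [-6.3, 0.5, 11.6]
grip_width: 0.0288
grip_force: 60.8
```

```bash
python3 -c "
from h import *
rep()"
```

```text
t 11.45 along/lat mm [-72.7  -0.1] z 44.9 yaw -15.21 tilt [-0.0003 -0.0004] F x,y,z [ 1.2 -6.2 11.6] T [ 0.047  0.885 -0.07 ] q6 0.045 w 0.028827838080831985
```

Request:
step_arm([
  [[0, 0, 0], [0, 0, 1.3], -1],
  [[0, 0, 0], [0, 0, 0], -1],
  [[0, 0, 0], [-0.26, -0.96, 0], -1],
  [[0, 0, 0], [-0.26, -0.96, 0], -1],
  [[0, 0, 0], [-0.26, -0.96, 0], -1],
  [[0, 0, 0], [-0.26, -0.96, 0], -1],
  [[0, 0, 0], [0, 0, 0], -1],
  [[0, 0, 0], [0, 0, 0], -1],
])

```text
clock: 12.45
ee_pos: [0.5753, -0.0421, 0.045]
tool_rot: [[0.263, 0.965, 0.003], [0.965, -0.263, 0.004], [0.005, 0.002, -1.0]]
ft_force: [2.1, 9.7, 5.3]
grip_width: 0.0288
grip_force: 60.0
```

```bash
python3 -c "
from h import *
rep()"
```

```text
t 12.45 along/lat mm [-71.6   0.5] z 45.0 yaw -15.25 tilt [0.003  0.0039] F x,y,z [-10.   -0.5   5.3] T [ 1.186 -0.19  -0.018] q6 0.038 w 0.028843840024422217
```

The foot meets the stop (10 N along x) and rests on the bed. I'll release and rise.

Request:
step_arm([
  [[0, 0, 0], [0, 0, 0], 1],
  [[0, 0, 0], [0, 0, 0], 1],
  [[0, 0, 0], [0, 0, 0], 1],
  [[0, 0, 0], [0, 0, 0], 1],
  [[0, 0, 0], [0, 0, 0], 1],
  [[0, 0, 0], [0, 0, 0], 1],
  [[0, 0, 0], [0, 0, 5], 1],
  [[0, 0, 0], [0, 0, 15], 1],
])

```text
clock: 13.45
ee_pos: [0.5731, -0.0444, 0.0642]
tool_rot: [[0.263, 0.965, -0.002], [0.965, -0.263, 0.0], [-0.0, -0.002, -1.0]]
ft_force: [-0.8, 0.4, -0.4]
grip_width: 0.0856
grip_force: 0.0
```

Request:
step_arm([
  [[0, 0, 0], [0, 0, 30], 1],
  [[0, 0, 0], [0, 0, 30], 1],
  [[0, 0, 0], [0, 0, 30], 1],
  [[0, 0, 0], [0, 0, 30], 1],
  [[0, 0, 0], [0, 0, 40], 1],
  [[0, 0, 0], [-13, -33, 20], 1],
  [[0, 0, 0], [-4, -33, 0], 1],
  [[0, 0, 0], [0, 0, 0], 1],
])

```text
clock: 14.45
ee_pos: [0.557, -0.1125, 0.2462]
tool_rot: [[0.266, 0.964, 0.002], [0.964, -0.266, -0.001], [-0.001, 0.003, -1.0]]
ft_force: [0.0, 0.7, 0.4]
grip_width: 0.0854
grip_force: 0.0
```

Run:
```python
from h import *
import json
m=camera_model('wrist');im=get_image('wrist');cv2.imwrite('pics/w4.png',im)
json.dump({k:np.array(v).tolist() for k,v in m.items()},open('w4.json','w'))
rep()
cv2.imwrite('pics/c5.png',cv2.resize(im[0:280,180:460],(600,600),interpolation=cv2.INTER_CUBIC))
```

```text
t 14.5 along/lat mm [-0.1  0.9] z 245.5 yaw -15.34 tilt [ 0.0016 -0.    ] F x,y,z [ 0.  -0.6 -0.1] T [-0.029  0.063 -0.026] q6 -0.082 w 0.08496501195185248
```

View pics/c5.png

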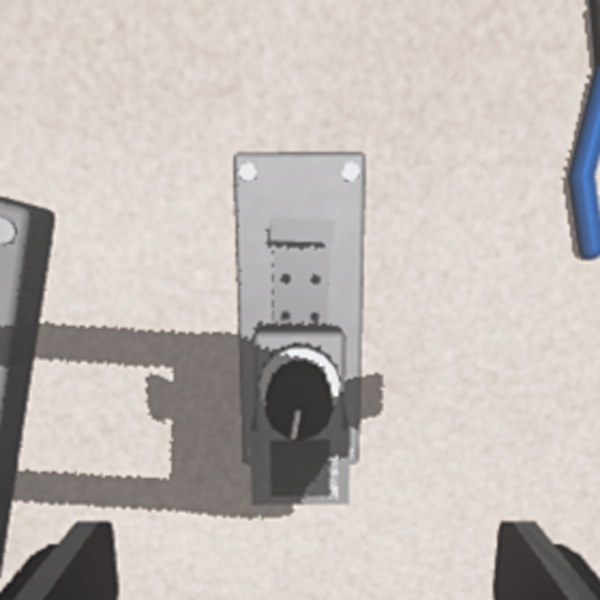

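The crop shows the bracket lying centred on the bed (foot columns 273–328, bed 239–362). The knob top is at crop (298.5,~404). I'll locate the knob axis and prewind the wrist anticlockwise.

Run:
```python
from h import *
import json
m=json.load(open('w4.json'));im=cv2.imread('pics/w4.png');g=cv2.cvtColor(im,cv2.COLOR_BGR2GRAY)
b=((g<50)*255).astype(np.uint8)
for r in range(166,208,3):
    q=np.where(b[r,290:350])[0];print(r,q.min()+290 if len(q) else 0,q.max()+290 if len(q) else 0,end='; ')
for u,v in((319.3,188.7),(319.3,190)):
    p=ray(m,u,v,.136);print(p);print(proj(m,p+[.014,0,0])-proj(m,p-[.014,0,0]))
rep()
```

```text
166 0 0; 169 316 322; 172 311 328; 175 308 330; 178 307 331; 181 306 332; 184 305 305; 187 305 306; 190 316 316; 193 306 315; 196 307 321; 199 309 321; 202 313 314; 205 0 0; [ 0.55609653 -0.10988095  0.136     ]
[30.6152134  -8.12510678]
[ 0.55577983 -0.11102573  0.136     ]
[30.57691052 -8.10519949]
t 14.5 along/lat mm [-0.1  0.9] z 245.5 yaw -15.34 tilt [ 0.0016 -0.    ] F x,y,z [ 0.  -0.6 -0.1] T [-0.029  0.063 -0.026] q6 -0.082 w 0.08496501195185248
```

Request:
step_arm([
  [[0, 0, 10.5], [0, 0, 0], 1],
  [[0, 0, 10.5], [0, 0, 0], 1],
  [[0, 0, 10.5], [0, 0, 0], 1],
  [[0, 0, 10.5], [0, 0, 0], 1],
  [[0, 0, 10.5], [0, 0, 0], 1],
  [[0, 0, 10.5], [0, 0, 0], 1],
  [[0, 0, 10.5], [0, 0, 0], 1],
  [[0, 0, 10.5], [0, 0, 0], 1],
])

```text
clock: 15.5
ee_pos: [0.5568, -0.1091, 0.2444]
tool_rot: [[-0.935, 0.355, -0.0], [0.355, 0.935, 0.001], [0.001, 0.001, -1.0]]
ft_force: [-0.3, 0.1, -0.9]
grip_width: 0.0854
grip_force: 0.0
```

Request:
step_arm([
  [[0, 0, 10.5], [0, 0, 0], 1],
  [[0, 0, 10.5], [0, 0, 0], 1],
  [[0, 0, 10.5], [0, 0, 0], 1],
  [[0, 0, 10.5], [0, 0, 0], 1],
  [[0, 0, 10.5], [0, 0, 0], 1],
  [[0, 0, 8], [0, 0, 0], 1],
  [[0, 0, 0], [0, 0, 0], 1],
  [[0, 0, 0], [0, 0, 0], 1],
])

```text
clock: 16.5
ee_pos: [0.5569, -0.1099, 0.2444]
tool_rot: [[-0.775, -0.632, -0.0], [-0.632, 0.775, 0.0], [-0.0, 0.0, -1.0]]
ft_force: [0.2, 0.3, -0.5]
grip_width: 0.0854
grip_force: 0.0
```

Run:
```python
from h import *
import json
m=camera_model('wrist');im=get_image('wrist');cv2.imwrite('pics/w5.png',im)
json.dump({k:np.array(v).tolist() for k,v in m.items()},open('w5.json','w'))
rep();s=get_state();print(s['ee_pos'])
p=proj(m,[.556,-.111,.136]);print(p);u,v=p.astype(int)
g=cv2.cvtColor(im,cv2.COLOR_BGR2GRAY)
for r in range(v-27,v+27,3):
    q=np.where(g[r,u-35:u+35]<50)[0];print(r,q.min()+u-35 if len(q) else 0,q.max()+u-35 if len(q) else 0,end='; ')
```

```text
t 16.55 along/lat mm [-1.2  0.6] z 244.4 yaw 129.22 tilt [-0.      0.0002] F x,y,z [0.3 0.2 0.2] T [ 0.021 -0.002  0.028] q6 -2.603 w 0.08520116420666736
[ 0.55688953 -0.11003539  0.24435347]
[322.1715808  189.61360476]
162 0 0; 165 0 0; 168 320 326; 171 314 332; 174 312 333; 177 310 336; 180 309 336; 183 309 337; 186 309 338; 189 308 337; 192 309 337; 195 310 335; 198 312 334; 201 316 330; 204 0 0; 207 0 0; 210 0 0; 213 0 0;
```

Request:
step_arm([
  [[0, 0, 0], [-0.9, -0.4, -20], 1],
  [[0, 0, 0], [0, 0, -25], 1],
  [[0, 0, 0], [0, 0, -25], 1],
  [[0, 0, 0], [0, 0, -25], 1],
  [[0, 0, 0], [0, 0, -25], 1],
  [[0, 0, 0], [0, 0, -15], 1],
  [[0, 0, 0], [0, 0, 0], 1],
  [[0, 0, 0], [0, 0, 0], 1],
])

```text
clock: 17.55
ee_pos: [0.5569, -0.1113, 0.1104]
tool_rot: [[-0.774, -0.633, 0.002], [-0.633, 0.774, -0.001], [-0.001, -0.002, -1.0]]
ft_force: [0.3, 0.1, 0.0]
grip_width: 0.0853
grip_force: 0.0
```

Run:
```python
from h import *
rep();print(get_state()['ee_pos'])
```

```text
t 17.55 along/lat mm [0.  0.9] z 110.4 yaw 129.26 tilt [ 0.0019 -0.0006] F x,y,z [-0.2  0.2  0. ] T [-0.013 -0.006  0.055] q6 -2.606 w 0.08531039026493596
[ 0.55685101 -0.11126711  0.11039851]
```

Request:
step_arm([
  [[0, 0, 0], [-0.5, 0.4, -1], -1],
  [[0, 0, 0], [0, 0, 0], -1],
  [[0, 0, 0], [0, 0, 0], -1],
  [[0, 0, 0], [0, 0, 0], -1],
  [[0, 0, 0], [0, 0, 0], -1],
  [[0, 0, 0], [0, 0, 0], -1],
  [[0, 0, 0], [0, 0, 0], -1],
  [[0, 0, 0], [0, 0, 0], -1],
])

```text
clock: 18.55
ee_pos: [0.5555, -0.1104, 0.109]
tool_rot: [[-0.774, -0.633, 0.0], [-0.633, 0.774, 0.0], [-0.0, 0.0, -1.0]]
ft_force: [-2.9, 1.7, 6.3]
grip_width: 0.0268
grip_force: 59.1
```

Run:
```python
from h import *
rep();print(get_state()['ee_pos'])
```

```text
t 18.55 along/lat mm [-0.5 -0.7] z 109.0 yaw 129.27 tilt [0.     0.0002] F x,y,z [-0.9 -3.3  6.3] T [0.274 0.41  0.003] q6 -2.605 w 0.026772346754008726
[ 0.55548784 -0.11038774  0.10896225]
```

Request:
step_arm([
  [[0, 0, -5], [0, 0, 0], -1],
  [[0, 0, -5], [0, 0, 0], -1],
  [[0, 0, -5], [0, 0, 0], -1],
  [[0, 0, -5], [0, 0, 0], -1],
  [[0, 0, -5], [0, 0, 0], -1],
  [[0, 0, -5], [0, 0, 0], -1],
  [[0, 0, -5], [0, 0, 0], -1],
  [[0, 0, -5], [0, 0, 0], -1],
])

```text
clock: 19.55
ee_pos: [0.5557, -0.1108, 0.109]
tool_rot: [[-1.0, 0.015, 0.0], [0.015, 1.0, -0.001], [-0.0, -0.001, -1.0]]
ft_force: [-1.9, 0.2, 4.5]
grip_width: 0.0265
grip_force: 58.9
```

Run:
```python
from h import *
rep()
```

```text
t 19.55 along/lat mm [-0.1 -0.4] z 109.0 yaw 89.14 tilt [ 0.0004 -0.0007] F x,y,z [ 0.3 -1.9  4.5] T [0.092 0.26  0.144] q6 -1.905 w 0.026466694358382246
```

Carrying torque is 0.14 N m, as expected for drag. I'll continue in small calls.

Request:
step_arm([
  [[0, 0, -3], [0, 0, 0], -1],
  [[0, 0, -3], [0, 0, 0], -1],
  [[0, 0, -3], [0, 0, 0], -1],
  [[0, 0, -3], [0, 0, 0], -1],
  [[0, 0, -3], [0, 0, 0], -1],
  [[0, 0, -3], [0, 0, 0], -1],
  [[0, 0, -3], [0, 0, 0], -1],
  [[0, 0, -3], [0, 0, 0], -1],
])

```text
clock: 20.55
ee_pos: [0.5555, -0.1111, 0.109]
tool_rot: [[-0.908, 0.419, 0.0], [0.419, 0.908, -0.001], [-0.001, -0.001, -1.0]]
ft_force: [-2.4, -0.7, 5.5]
grip_width: 0.0264
grip_force: 58.9
```

Run:
```python
from h import *
rep()
```

```text
t 20.55 along/lat mm [ 0.2 -0.4] z 109.0 yaw 65.21 tilt [ 0.0002 -0.0012] F x,y,z [ 1.3 -2.2  5.5] T [-0.007  0.383  0.094] q6 -1.487 w 0.026366453361489454
```

Request:
step_arm([
  [[0, 0, -3], [0, 0, 0], -1],
  [[0, 0, -3], [0, 0, 0], -1],
  [[0, 0, -3], [0, 0, 0], -1],
  [[0, 0, -3], [0, 0, 0], -1],
  [[0, 0, -3], [0, 0, 0], -1],
  [[0, 0, -3], [0, 0, 0], -1],
  [[0, 0, -3], [0, 0, 0], -1],
  [[0, 0, -3], [0, 0, 0], -1],
])

```text
clock: 21.55
ee_pos: [0.5554, -0.1113, 0.109]
tool_rot: [[-0.659, 0.752, -0.0], [0.752, 0.659, -0.002], [-0.001, -0.001, -1.0]]
ft_force: [-3.2, 0.3, 5.3]
grip_width: 0.0264
grip_force: 59.0
```

Run:
```python
from h import *
rep()
```

```text
t 21.55 along/lat mm [ 0.4 -0.5] z 109.0 yaw 41.21 tilt [-0.0002 -0.0015] F x,y,z [ 0.5 -3.1  5.3] T [-0.18   0.476  0.161] q6 -1.068 w 0.02643000371917046
```

Turned 88° so far, still at drag torque.

Request:
step_arm([
  [[0, 0, -3], [0, 0, 0], -1],
  [[0, 0, -3], [0, 0, 0], -1],
  [[0, 0, -3], [0, 0, 0], -1],
  [[0, 0, -3], [0, 0, 0], -1],
  [[0, 0, -3], [0, 0, 0], -1],
  [[0, 0, -3], [0, 0, 0], -1],
  [[0, 0, -3], [0, 0, 0], -1],
  [[0, 0, -3], [0, 0, 0], -1],
])

```text
clock: 22.55
ee_pos: [0.5551, -0.1114, 0.109]
tool_rot: [[-0.296, 0.955, -0.001], [0.955, 0.296, -0.002], [-0.001, -0.001, -1.0]]
ft_force: [-4.5, -0.6, 5.2]
grip_width: 0.0266
grip_force: 59.1
```

Run:
```python
from h import *
rep()
```

```text
t 22.55 along/lat mm [ 0.6 -0.7] z 109.0 yaw 17.24 tilt [-0.0009 -0.0018] F x,y,z [ 1.7 -4.2  5.2] T [-0.134  0.617  0.291] q6 -0.65 w 0.026620198955530663
```

Torque has risen to 0.29, so it has probably nipped within that call. I'll confirm with a further small turn.

Request:
step_arm([
  [[0, 0, -3], [0, 0, 0], -1],
  [[0, 0, -3], [0, 0, 0], -1],
  [[0, 0, -3], [0, 0, 0], -1],
  [[0, 0, -3], [0, 0, 0], -1],
  [[0, 0, -3], [0, 0, 0], -1],
  [[0, 0, -3], [0, 0, 0], -1],
  [[0, 0, -3], [0, 0, 0], -1],
  [[0, 0, -3], [0, 0, 0], -1],
])

```text
clock: 23.55
ee_pos: [0.5549, -0.1114, 0.109]
tool_rot: [[0.118, 0.993, -0.001], [0.993, -0.118, -0.002], [-0.002, -0.001, -1.0]]
ft_force: [-4.6, -1.6, 6.9]
grip_width: 0.0261
grip_force: 59.1
```

Run:
```python
from h import *
rep()
```

```text
t 23.55 along/lat mm [ 0.7 -1. ] z 109.0 yaw -6.76 tilt [-0.0015 -0.0017] F x,y,z [ 2.7 -4.1  6.9] T [-0.1    0.732  0.234] q6 -0.231 w 0.0260653413311284
```

Confirmed: slipping at about 0.25. I'll turn 31° more, putting the slip between 55° and 79°, then let go.

Request:
step_arm([
  [[0, 0, -4], [0, 0, 0], -1],
  [[0, 0, -4], [0, 0, 0], -1],
  [[0, 0, -4], [0, 0, 0], -1],
  [[0, 0, -4], [0, 0, 0], -1],
  [[0, 0, -4], [0, 0, 0], -1],
  [[0, 0, -4], [0, 0, 0], -1],
  [[0, 0, -4], [0, 0, 0], -1],
  [[0, 0, -3], [0, 0, 0], -1],
])

```text
clock: 24.55
ee_pos: [0.5546, -0.1112, 0.1089]
tool_rot: [[0.612, 0.791, -0.002], [0.791, -0.612, -0.001], [-0.002, -0.001, -1.0]]
ft_force: [-5.1, -1.0, 6.8]
grip_width: 0.0265
grip_force: 59.1
```

Run:
```python
from h import *
rep()
```

```text
t 24.55 along/lat mm [ 0.6 -1.3] z 108.9 yaw -37.77 tilt [-0.0022 -0.0014] F x,y,z [ 2.3 -4.7  6.8] T [-0.051  0.881  0.26 ] q6 0.31 w 0.026529808059542907
```

Request:
step_arm([
  [[0, 0, 0], [0, 0, 0], 1],
  [[0, 0, 0], [0, 0, 0], 1],
  [[0, 0, 0], [0, 0, 0], 1],
  [[0, 0, 0], [0, 0, 0], 1],
  [[0, 0, 0], [0, 0, 0], 1],
  [[0, 0, 0], [0, 0, 0], 1],
  [[0, 0, 0], [0, 0, 5], 1],
  [[0, 0, 0], [0, 0, 15], 1],
])

```text
clock: 25.55
ee_pos: [0.5548, -0.1103, 0.1282]
tool_rot: [[0.612, 0.791, -0.002], [0.791, -0.612, 0.001], [-0.001, -0.002, -1.0]]
ft_force: [0.9, 0.7, 0.7]
grip_width: 0.0856
grip_force: 0.0
```

Request:
step_arm([
  [[0, 0, 0], [0, 0, 30], 1],
  [[0, 0, 0], [0, 0, 40], 1],
  [[0, 0, 0], [0, 0, 40], 1],
  [[0, 0, 0], [0, 0, 20], 1],
  [[0, 0, 0], [0, 0, 0], 1],
  [[0, 0, 0], [0, 0, 0], 1],
  [[0, 0, 0], [0, 0, 0], 1],
  [[0, 0, 0], [0, 0, 0], 1],
])

```text
clock: 26.55
ee_pos: [0.5548, -0.1104, 0.257]
tool_rot: [[0.612, 0.791, -0.002], [0.791, -0.612, 0.001], [-0.001, -0.002, -1.0]]
ft_force: [-0.1, -0.0, -0.1]
grip_width: 0.0853
grip_force: 0.0
```

Run:
```python
from h import *
rep();im=get_image('wrist')
cv2.imwrite('pics/c6.png',cv2.resize(im[0:300,140:500],(720,600),interpolation=cv2.INTER_CUBIC))
```

```text
t 26.55 along/lat mm [-0.3 -1.3] z 257.0 yaw -37.73 tilt [-0.0023  0.0009] F x,y,z [ 0.1 -0.  -0.1] T [ 0.054 -0.032 -0.023] q6 0.309 w 0.08533095114090868
```

View pics/c6.png

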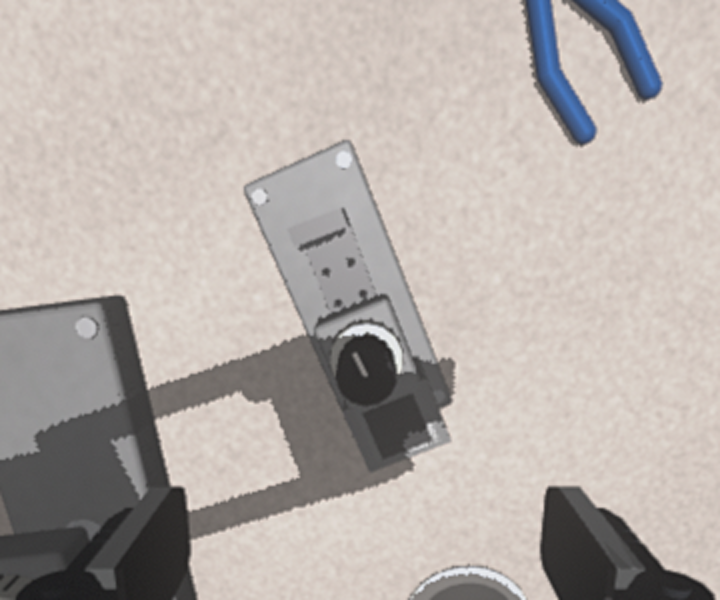

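The final crop shows the bracket still home, centred and in line on the bed. The knob tick at (360,363) has turned as expected, and the gripper is clear of everything.

```bash
python3 -c "
from station import *
print(hand_in())"
```

```text
the job is handed in; nothing more can be done
None
```

I handed the job in at about 27 s: the bracket's foot is centred against the back stop and nipped, the knob slipped about 55–79° by my torque readings, the gripper is clear, and I didn't touch the spool, glue bottle or cutters.

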